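# Set and clamp the pour-over carriage's leg

### The job

On the pour-over rail, move the grey carriage along by its upright post to the middle station, where it clicks into its notch. Then, with the cam lever still open, push the carriage's spring-loaded leg in by its wide foot plate until the ridge across the leg lines up with the pointer, and, holding it there, slide the cam lever sideways until it is fully closed. Finish while still holding the leg at the mark with the lever closed; leave the crockery and other things on the counter where they are.

Things in the scene. Friction and masses are not known exactly. Their poses are not given: they have to be found in the camera images.
- rail: Pour-over rail fixed on the counter: dark wooden base 130 x 420 x 10 mm, aluminium rail along it, top 24 mm up. Place and yaw vary. Origin: centre of the underside, on the counter. 'Rail x' below: across, away from the robot; 'rail y': along it, to the robot's left; z up. Stations (ridge pairs on the rail, steel ticks on the base's edges) at rail y = -100, 0, +100 mm
- middle_station (a point): Centre of the middle station's notch, on the rail's top; the carriage is there when its centre is at this rail y
- carrier (a joint): Place of the grey carriage along rail y (m): 0 at the right-hand station, 0.100 middle, 0.200 left. Slab 120 (rail x) x 110 (rail y) mm, top 46 mm above the counter, centred on rail x = 0. Starts short of the middle station, at 0.020 to 0.055. Slides with about 4 N; 12 to 15 N in all to pass into or out of a notch, which centres it within 2 mm and then holds it
- post_grip (a point): On the axis of the carriage's upright round steel post (24 mm diameter, top 118 mm above the counter), 100 mm above the counter. The post stands 20 mm to rail +x and 36 mm to rail +y of the carriage's centre; the leg's guides beside it are 60 mm high
- leg: Sliding leg: flat steel bar 21 mm wide along rail x, in guides on the carriage, ending robot-side in an upright dark foot plate 12 mm thick, 160 mm long (rail y -90 to +70 mm of the bar), top 70 mm above the counter. Pushed in along rail +x up to 60 mm against a 3 to 4 N spring; runs out if let go, lever closed or not. Origin: on the counter, 136 mm to rail +x of the plate's outer face
- lever_pin (a point): Centre of the cam lever's upright pin, on the leg's bar, 44 mm to rail +x of the foot plate's outer face, 78 mm above the counter; moves with the leg
- lever (a joint): Black cam lever on the leg (rad): 0 open, 1.25 fully closed (stop). Starts at 0 to 0.12. Turns about its pin; handle 90 mm long, 12 mm wide (end 16), 73 to 84 mm above the counter, reaching over the foot plate towards the robot. At value v it points to rail -x, turned by 0.5 - v rad towards rail -y: open leans right, closed left. 0.5 to 1.5 N moves it; it stays where left
- lever_tip (a point): Centre of the lever's round end, 85 mm from the pin, 78 mm above the counter. The lever closes when a finger resting on the foot plate's outer face slides along it in rail +y from the lever's right: the finger's side pushes the lever. Fully closed, the finger's leading edge is about 33 mm to rail +y of the pin
- foot_face (a point): On the foot plate's outer face (the one towards the robot), on the bar's centre line, 60 mm above the counter: press here or anywhere along the plate, in rail +x, to push the leg in
- leg_index (a point): Middle of the small dark ridge across the top of the leg's bar, 62 mm above the counter; it moves with the leg. It lies between the guides on the carriage's top
- mark (a point): The length mark: the tip line of the small dark pointer that is clipped on the guide at rail -y of the leg, as a point on the leg's centre line, 62 mm above the counter. The pointer is set differently each time, 25 to 45 mm to rail +x of the ridge as the leg starts. The leg is at its mark when leg_index and mark agree along rail x
- mug: Bystander: white mug with handle, 80 mm wide, 95 mm high, origin under its centre
- cup: Bystander: small white cup without a handle, 72 mm wide, 70 mm high, origin under its centre
- canister: Bystander: steel canister with wooden cap, 90 mm wide, 130 mm high, origin under its centre
- tumbler: Bystander: glass tumbler, 72 mm wide, 100 mm high, origin under its centre
- tamper: Bystander: steel coffee tamper, 58 mm wide, 85 mm high, origin under its centre
- bowl: Bystander: blue bowl, 130 mm wide, 50 mm high, origin under its centre

How it is judged (in metres and radians):
On the way, in this order (a step that is already met when the one before it is completed fails the run):
1. the carriage is in the middle station's notch (value of joint carrier between 0.095 and 0.105 m), for 0.2 s.
2. the leg is held at its mark with the lever still open (x of leg_index in the frame of mark between -0.005 and 0.005 m and value of joint lever below 0.4 rad and contact force between the fingers and leg above 1.5 N), for 0.2 s.
3. the lever is closed with the leg still held at its mark (x of leg_index in the frame of mark between -0.005 and 0.005 m and value of joint lever above 1.12 rad and contact force between the fingers and leg above 1.5 N), for 0.2 s.
At the end, for the whole second after the job is handed in: The carriage is within 5 mm of the middle station, the leg's ridge within 5 mm of the pointer, the lever closed (past 1.12 of 1.25 rad), and the fingers still hold the leg against its spring (over 1.5 N), at rest (all of step 1 and all of step 3 and linear speed of leg below 0.01 m/s); the arm keeps its last pose, push and grip.
It fails at once if the lever is swung towards closed (past 0.6 rad) while the leg is more than 12 mm off its mark (value of joint lever above 0.6 rad and (x of leg_index in the frame of mark above 0.012 m or x of leg_index in the frame of mark below -0.012 m)).
It fails at once if a bystander is displaced by more than 30 mm (distance of any of mug, cup, canister, tumbler, tamper, bowl from where it was at the start of the episode above 0.03 m).
It also fails if it takes over 48 s, if anything falls off the work surface, if the arm or the gripper's body presses on something with over 40 N, if the wrist force passes 120 N, or if a joint passes its speed limit or range.

### The arm

A 7-joint arm with a two-finger parallel gripper is mounted at the origin on the work surface. World frame = base frame: x ahead of the robot, y to its left, z up, the work surface at z = 0. Lengths are in mm, angles in rad, forces in N, time in s.
With the tool pointing down it reaches from about 425 to 925 mm from the base axis. Payload 6.8 kg.
Tool frame: the origin (TCP) lies midway between the tips of the shut fingers; the grasp point (between the pads) lies 19 mm behind it; z points along the fingers, y is the line along which they close (so a half turn about z gives the same grasp; the last joint's range is limited). The gripper opens to 85 mm and grips with 20 to 120 N. Pads are 22 mm wide; open, the fingers measure 114 mm over their backs; the gripper's body (76 mm by 85 mm) begins 54 mm behind the grasp point. The pads swing forward as they close: fully open they stand 13 mm farther back than shut.
Start: joints at [1.007, 0.477, 0.022, 1.555, -0.011, 1.109, -0.083], TCP at [297.133, -606.102, 231.308] pointing down, gripper open.
Joint ranges: [-2.96, 2.96], [-0.34, 2.1], [-1.41, 1.46], [0.24, 2.44], [-1.37, 4.51], [0.17, 1.92], [-2.96, 2.96]. Speed limits (rad/s): [2.39, 2.39, 3.14, 3.14, 3.14, 3.14, 3.14].

### API

Orientations are given as a 3x3 rotation matrix whose columns are the frame's x, y, z axes.
In Python, from station import bot gives the robot as it stands.
- The arm moves only by the shell command python3 -m handwheel 'ROWS'. ROWS is JSON, a list that holds one entry, the list of rows, each a list of 7 numbers: the finger opening in m, from 0 to 0.0854, then the shift along the tool's x, y, z in m, then the turn, a rotation vector about the tool's x, y, z in rad. A call has 1 to 8 rows; each row is the pose to reach, as a shift and turn from the pose commanded when the call began, along the tool's axes at that moment; what a row does not reach only later rows make up. A row lasts 1/10 s, in which the tool goes at most 50 mm and 8.59 degrees, less where a joint would pass 70% of its speed; a pose out of reach is approached as far as the arm can. A call with a gripper value outside its range is refused whole. The fingers move at their own pace and stop on an object; the grip force is fixed at half the most. Time passes only in rows, so rows that repeat a pose let the fingers close. It gives the time, the measured TCP pose, the force, the opening and the grip force at its end, in the units of the state.
- bot.read_state(): the state, without advancing time (a new reading comes with each control period).
- bot.snapshot(name): name is "scene" or "top"; returns the picture (420x560x3 uint8, red, green, blue); there is no depth.
- bot.calibration(name): a dict with "fov_y" (degrees; the focal length in pixels is half the picture's height over the tangent of half this angle, whatever the lens; pixels are square), "cx", "cy" (the principal point, pixels), "world_from_camera" (4x4, takes a point from camera to world coordinates). Camera axes: x right, y up, looking along -z (the intrinsics and any distortion apply to the point x, -y, -z); pixel columns grow to the right and rows downward; lengths in mm; the calibration is good to about 2 mm. A picture is of the moment at which its call begins. calibration takes no time and is no camera call.
- bot.finish_job(): hands the job in; it is judged then, once.
Trained networks look in the newest picture that a camera, given by its name, has taken for a name from the list of things; names that differ only in an ending like _2 or _b are one class to them, and where a whole thing is asked for, a point or a joint stands for the part that bears it (a point fixed in the world has none). Each returns a list of dicts, best first, with "conf" (0 to 1); they miss things now and then, are a little off and sometimes report something else, mostly with a low value. They report only what shows in the picture. A call takes as long as a camera call.
- bot.cut_out(camera, target): "pixels" (420x560 bool, what is visible of it) and "xy" ([column, row] in pixels, amid what is visible of it).
The state is a dict: "t": time; "joint_pos": joint angles; "dq": joint speeds; "tau": joint torques, N m; "position": TCP position; "ee_rot": TCP orientation; "ft_force": force on the tool from outside, world axes, zero at the start; "torque": the same for the moment, N m; "opening": opening from 0.0 (shut) to 1.0 (fully open); "gripper_force": force on a finger pad.
Only numpy, scipy, OpenCV 4.12 (cv2) and the standard library are available. Lean on these libraries where they do the work, as an engineer would, in place of code of your own. Each camera call takes 0.05 s, during which the arm holds its last target. There are 200 camera calls.

## Working session

There is one attempt and no reset: what is moved stays moved. The work goes in short steps, Python scripts to look and compute and a shell command to move; the robot and the scene stay as the last step left them, time stands still between calls to the robot, and variables do not carry over. Pictures are saved under pics/ and viewed, at most 10 in all, crops included, and the job is handed in when it is done.

```bash
mkdir -p pics
cat > h.py <<'E'
import numpy as np,cv2
from station import bot
def cam(n):
    c=bot.calibration(n);f=210/np.tan(np.radians(c["fov_y"])/2);return c,f
def at_z(n,uv,z):
    c,f=cam(n);T=np.array(c["world_from_camera"]);d=T[:3,:3]@np.array([(uv[0]-c["cx"])/f,-(uv[1]-c["cy"])/f,-1.])
    o=T[:3,3];return o+d*(z-o[2])/d[2]
def proj(n,p):
    c,f=cam(n);T=np.array(c["world_from_camera"]);q=T[:3,:3].T@(np.array(p)-T[:3,3])
    return np.array([c["cx"]+f*q[0]/-q[2],c["cy"]-f*q[1]/-q[2]])
def save(n,name):
    im=bot.snapshot(n);cv2.imwrite(f"pics/{name}.png",im[:,:,::-1]);return im
E
python3 - <<'E'
from h import *
for n in("scene","top"):
    save(n,n+"0");c=bot.calibration(n);print(n,{k:(np.round(v,3).tolist() if k=="world_from_camera" else v) for k,v in c.items()})
    for t,z in(("rail",10),("carrier",46),("post_grip",100),("leg",62),("lever",78),("lever_tip",78),("leg_index",62),("mark",62),("foot_face",60),("lever_pin",78)):
        for r in bot.cut_out(n,t)[:2]:
            print(t,round(r["conf"],2),np.round(r["xy"]),r["pixels"].sum(),np.round(at_z(n,r["xy"],z)))
s=bot.read_state();print(s["t"],np.round(s["ee_rot"],3))
E
```

```text
scene {'fov_y': 45.3693227433554, 'cx': 279.7095182678921, 'cy': 203.91852009536584, 'world_from_camera': [[0.191, -0.819, 0.541, 1192.663], [0.982, 0.162, -0.101, -96.005], [-0.005, 0.551, 0.835, 1002.788], [0.0, 0.0, 0.0, 1.0]]}
rail 0.63 [304. 231.] 11036 [632.  63.  10.]
carrier 0.66 [288. 213.] 4123 [601.  33.  46.]
post_grip 0.96 [287. 218.] 4142 [644.  21. 100.]
leg 0.69 [289. 187.] 1935 [542.  48.  62.]
lever 0.76 [284. 183.] 235 [538.  37.  78.]
lever_tip 0.7 [282. 178.] 272 [524.  35.  78.]
lever_tip 0.62 [284. 189.] 1876 [555.  34.  78.]
leg_index 0.97 [285. 189.] 1898 [544.  37.  62.]
leg_index 0.57 [181. 245.] 2490 [ 645. -209.   62.]
mark 0.53 [286. 184.] 1950 [531.  42.  62.]
mark 0.5 [273. 234.] 64 [656. -11.  62.]
foot_face 0.69 [287. 184.] 1913 [530.  44.  60.]
lever_pin 0.9 [287. 187.] 1950 [551.  40.  78.]
top {'fov_y': 51.78206239281521, 'cx': 274.8334105609088, 'cy': 211.451537851076, 'world_from_camera': [[0.01, 0.988, -0.152, 454.804], [-1.0, 0.013, 0.015, 25.457], [0.017, 0.152, 0.988, 1050.219], [0.0, 0.0, 0.0, 1.0]]}
rail 0.65 [247. 195.] 10168 [655.  77.  10.]
carrier 0.8 [264. 206.] 3172 [623.  36.  46.]
post_grip 0.87 [262. 206.] 3217 [614.  38. 100.]
leg 0.64 [261. 246.] 1254 [527.  42.  62.]
leg 0.47 [130. 148.] 1492 [755. 351.  62.]
lever 0.65 [262. 248.] 276 [521.  39.  78.]
lever_tip 0.58 [262. 246.] 265 [527.  39.  78.]
leg_index 0.95 [262. 245.] 1170 [530.  39.  62.]
mark 0.47 [281. 191.] 78 [655.  -4.  62.]
mark 0.34 [263. 245.] 1098 [530.  36.  62.]
foot_face 0.64 [260. 245.] 1152 [530.  43.  60.]
lever_pin 0.65 [261. 245.] 1069 [529.  40.  78.]
1.1 [[ 0.898  0.44  -0.   ]
 [ 0.44  -0.898 -0.   ]
 [-0.     0.    -1.   ]]
```

```bash
python3 -c "
import cv2,numpy as np
a=cv2.imread('pics/scene0.png');b=cv2.imread('pics/top0.png')
cv2.imwrite('pics/both.png',cv2.resize(np.hstack([a,b]),(800,300),interpolation=cv2.INTER_AREA))"
```

```text
(no output)
```

View pics/top0.png

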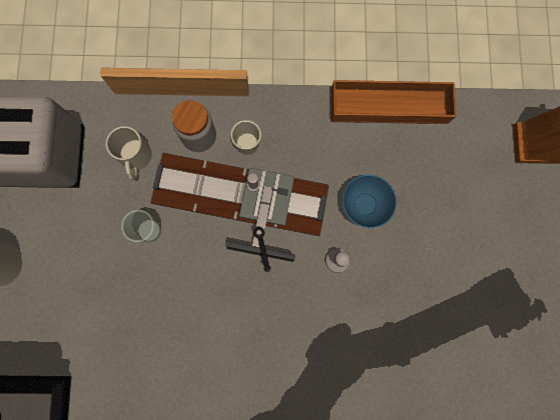

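View pics/scene0.png

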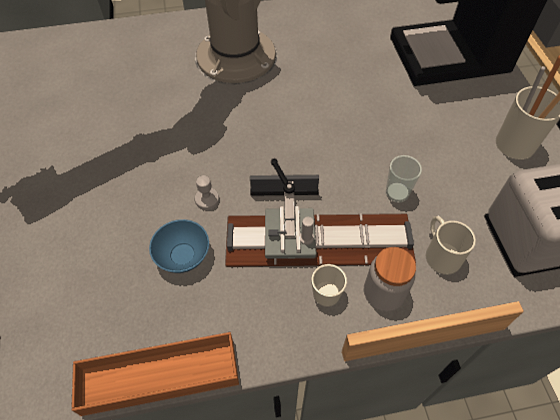

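The top view shows the rail from (155,175) to (327,210). The carriage is at (267,197), the post top at (253,178) and the foot plate at (260,249). The lever tip is at (267,268), leaning right (open). Next I fit the rail pose and zoom in.

Run:
```python
from h import *
tiles=[]
for n in("scene","top"):
    im=save(n,n+"1")
    for r in bot.cut_out(n,"rail")[:1]:
        m=r["pixels"].astype(np.uint8);m=cv2.morphologyEx(m,cv2.MORPH_OPEN,np.ones((3,3)))
        ys,xs=np.nonzero(m);P=np.array([at_z(n,(x,y),10)[:2] for x,y in zip(xs,ys)],np.float32)
        print(n,cv2.minAreaRect(P),np.round(cv2.boxPoints(cv2.minAreaRect(P))).tolist())
    x0,y0=((225,150) if n=="scene" else (215,155))
    c=im[y0:y0+125,x0:x0+100,::-1]
    tiles.append(cv2.resize(c,(400,500),interpolation=cv2.INTER_CUBIC))
cv2.imwrite("pics/z1.png",np.hstack(tiles))
```

```text
Traceback (most recent call last):
  File "h.py", line 6, in at_z
    c,f=cam(n);T=np.array(c["world_from_camera"]);d=T[:3,:3]@np.array([(uv[0]-c["cx"])/f,-(uv[1]-c["cy"])/f,-1.])
        ~~~^^^
  File "h.py", line 4, in cam
    c=bot.calibration(n);f=210/np.tan(np.radians(c["fov_y"])/2);return c,f
ValueError: time passes only in moves, steps and waits
```

```bash
sed -i 's/^def cam/import functools\n@functools.cache\ndef cam/' h.py
python3 - <<'E'
from h import *
tiles=[]
for n in("scene","top"):
    im=save(n,n+"1")
    for r in bot.cut_out(n,"rail")[:1]:
        m=r["pixels"].astype(np.uint8);m=cv2.morphologyEx(m,cv2.MORPH_OPEN,np.ones((3,3)))
        ys,xs=np.nonzero(m);P=np.array([at_z(n,(x,y),10)[:2] for x,y in zip(xs,ys)],np.float32)
        print(n,cv2.minAreaRect(P),np.round(cv2.boxPoints(cv2.minAreaRect(P))).tolist())
    x0,y0=((225,150) if n=="scene" else (215,155))
    c=im[y0:y0+125,x0:x0+100,::-1]
    tiles.append(cv2.resize(c,(400,500),interpolation=cv2.INTER_CUBIC))
cv2.imwrite("pics/z1.png",np.hstack(tiles))
print(bot.read_state()["t"])
E
```

```text
scene ((576.5321044921875, 110.47785186767578), (425.0733642578125, 304.6187438964844), 78.86705780029297) [[386.0, -69.0], [685.0, -127.0], [767.0, 290.0], [468.0, 348.0]]
top ((608.2327880859375, 106.8041763305664), (422.2518310546875, 241.03514099121094), 79.4430923461914) [[451.0, -79.0], [688.0, -123.0], [765.0, 292.0], [528.0, 336.0]]
1.4
```

View pics/z1.png

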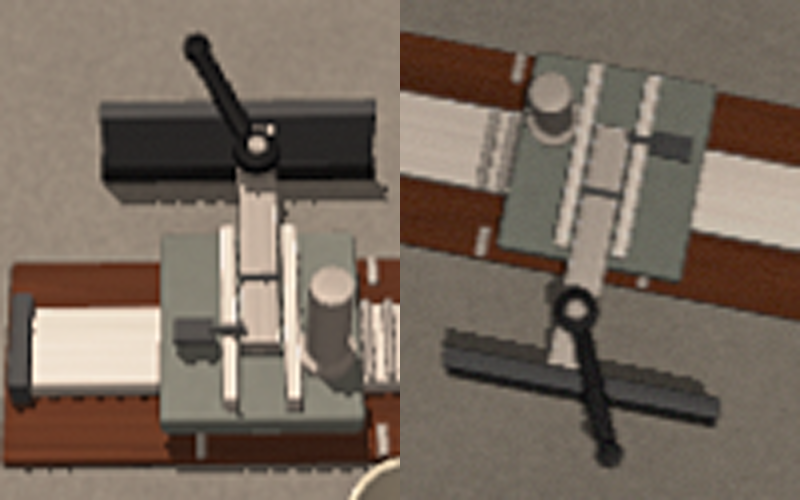

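In the zoom, the ridge is at top px (265,202.5) and scene px (289.8,219.3), and the pointer tip at top (273,189.5) and scene (285.8,232). The post top is at top (252.8,178.3), and the lever is open.

```bash
cat >> h.py <<'E'
ang=np.radians(10.6);RX=np.array([np.cos(ang),-np.sin(ang)]);RY=np.array([np.sin(ang),np.cos(ang)]);RC=np.array([662.6,95.])
def rf(p): d=np.array(p)[:2]-RC;return np.round([d@RX,d@RY],1)
def rw(x,y): return np.round(RC+x*RX+y*RY,1)
E
python3 - <<'E'
from h import *
for k,z,t,s in(("index",62,(265,202.5),(289.75,219.25)),("post",118,(252.75,178.25),(307.75,221.25)),("ptr",62,(273,189.5),(285.75,232)),("pin",84,(259,232.25),(289.5,186.5)),("tip",84,(267,268.5),(274.5,161.5)),
 ("ticknear",10,(235.75,215.5),None),("tickfar",10,(244.5,172),(320.5,259.5)),("plateTopNearL",70,(226.5,242.5),(319,176)),("plateTopNearR",70,(294.3,256),(250,176.5))):
    for n,u in(("top",t),("scene",s)):
        if u: p=at_z(n,u,z);print(k,n,np.round(p[:2],1),rf(p))
s=bot.read_state();print(s["position"],s["ft_force"])
E
```

```text
index top [628.  33.] [-22.6 -67.3]
index scene [626.5  31.8] [-23.9 -68.7]
post top [672.1  60.4] [ 15.7 -32.3]
post scene [672.1  59.6] [ 15.9 -33. ]
ptr top [659.   14.8] [ 11.2 -79.5]
ptr scene [656.6  16.8] [  8.4 -78. ]
pin top [556.3  45.4] [-95.4 -68.3]
pin scene [555.2  45.7] [-96.5 -68.3]
tip top [475.9  26.4] [-170.9 -101.8]
tip scene [478.8  25.8] [-168.  -101.8]
ticknear top [604.2 103.9] [-59.1  -2. ]
tickfar top [712.7  85. ] [51.1 -0.6]
tickfar scene [710.4  84.4] [49.  -1.6]
plateTopNearL top [533.5 118.8] [-131.2   -0.3]
plateTopNearL scene [529.6 120.6] [-135.5    0.7]
plateTopNearR top [504.8 -34.9] [-131.2 -156.7]
plateTopNearR scene [500.1 -35.9] [-135.7 -158.6]
[ 297.15231873 -606.11639887  231.33794238] [ 0.44861071 -0.12698611 -0.11723274]
```

```bash
sed -i 's/RC=np.array(\[662.6,95.\])/RC=np.array([658.4,94.4])/' h.py
python3 -m handwheel '[[[0.085,0.315,-0.217,0,0,0,0.32],[0.085,0.315,-0.217,0,0,0,0.32],[0.085,0.315,-0.217,0,0,0,0.32],[0.085,0.315,-0.217,0,0,0,0.32],[0.085,0.315,-0.217,0,0,0,0.32],[0.085,0.315,-0.217,0,0,0,0.32],[0.085,0.315,-0.217,0,0,0,0.32],[0.085,0.315,-0.217,0,0,0,0.32]]]'
cat > g.py <<'E'
import sys;from h import *
# where to (world x y z) -> shift in tool axes, and turn to align tool x with RX
s=bot.read_state();R=np.array(s["ee_rot"]);p=np.array(s["position"])
t=np.array([float(a) for a in sys.argv[1:4]])
w=np.array([*rw(t[0],t[1]),t[2]])
D=np.column_stack([[*RX,0],[*-RY,0],[0,0,-1.]])
from scipy.spatial.transform import Rotation as Q
print(round(s["t"],2),"railpos",rf(p),round(p[2],1),"shift mm",np.round(R.T@(w-p),1),"turn",np.round(Q.from_matrix(R.T@D).as_rotvec(),3),"F",np.round(s["ft_force"],1))
E
python3 g.py 20 -31 200
```

```text
t: 2.2
position: [486.4, -268.5, 231.6]
ee_rot: [[0.99, 0.139, 0.001], [0.139, -0.99, 0.001], [0.001, -0.001, -1.0]]
ft_force: [0.1, 1.7, -0.1]
opening: 0.993
gripper_force: 0.0
2.2 railpos [-102.3 -388.3] 231.6 shift mm [ 229.9 -299.5   32.2] turn [-0.001 -0.001  0.325] F [ 0.1  1.7 -0.1]
```

```bash
python3 -m handwheel '[[[0.085,0.23,-0.3,0.03,0,0,0.325],[0.085,0.23,-0.3,0.03,0,0,0.325],[0.085,0.23,-0.3,0.03,0,0,0.325],[0.085,0.23,-0.3,0.03,0,0,0.325],[0.085,0.23,-0.3,0.03,0,0,0.325],[0.085,0.23,-0.3,0.03,0,0,0.325],[0.085,0.23,-0.3,0.03,0,0,0.325],[0.085,0.23,-0.3,0.03,0,0,0.325]]]'
python3 g.py 20 -31 81
```

```text
t: 3.0
position: [672.7, 59.9, 201.1]
ee_rot: [[0.983, -0.185, 0.0], [-0.185, -0.983, 0.001], [0.0, -0.002, -1.0]]
ft_force: [-0.3, 0.3, 0.3]
opening: 0.996
gripper_force: 0.0
3.0 railpos [ 20.4 -31.3] 201.1 shift mm [-4.000e-01 -1.000e-01  1.201e+02] turn [-0.002 -0.    -0.001] F [-0.3  0.3  0.3]
```

```bash
python3 -m handwheel '[[[0.085,0,0,0.045,0,0,0],[0.085,0,0,0.09,0,0,0],[0.085,0,0,0.119,0,0,0],[0.04,0,0,0.119,0,0,0],[0.02,0,0,0.119,0,0,0],[0.01,0,0,0.119,0,0,0],[0.01,0,0,0.119,0,0,0],[0.01,0,0,0.119,0,0,0]]]'
python3 g.py 20 36 81
```

```text
t: 3.8
position: [673.8, 57.2, 85.4]
ee_rot: [[0.982, -0.188, 0.005], [-0.188, -0.982, 0.002], [0.005, -0.003, -1.0]]
ft_force: [-1.1, 2.8, 6.3]
opening: 0.265
gripper_force: 58.4
3.8 railpos [ 22.  -33.8] 85.4 shift mm [ -2.3 -69.8   4.5] turn [-0.003 -0.005 -0.004] F [-1.1  2.8  6.3]
```

```bash
python3 -m handwheel '[[[0.01,0,-0.012,0,0,0,0],[0.01,0,-0.024,0,0,0,0],[0.01,0,-0.036,0,0,0,0],[0.01,0,-0.048,0,0,0,0],[0.01,0,-0.058,0,0,0,0],[0.01,0,-0.068,0,0,0,0],[0.01,0,-0.068,0,0,0,0],[0.01,0,-0.068,0,0,0,0]]]'
python3 g.py 20 36 81
python3 - <<'E'
from h import *
t=[]
for n in("scene","top"):
    im=save(n,n+"2");q=proj(n,[*rw(-20,0),50]).astype(int);print(n,q)
    c=im[q[1]-62:q[1]+63,q[0]-50:q[0]+50,::-1];t.append(cv2.resize(c,(400,500),interpolation=cv2.INTER_CUBIC))
cv2.imwrite("pics/z2.png",np.hstack(t))
E
```

```text
t: 4.6
position: [685.9, 123.4, 85.4]
ee_rot: [[0.982, -0.188, 0.004], [-0.188, -0.982, 0.001], [0.003, -0.002, -1.0]]
ft_force: [-2.0, 0.9, 8.0]
opening: 0.262
gripper_force: 59.3
4.6 railpos [21.7 33.5] 85.4 shift mm [-1.7 -2.4  4.4] turn [-0.002 -0.003 -0.004] F [-2.   0.9  8. ]
scene [320 221]
top [237 198]
```

View pics/z2.png

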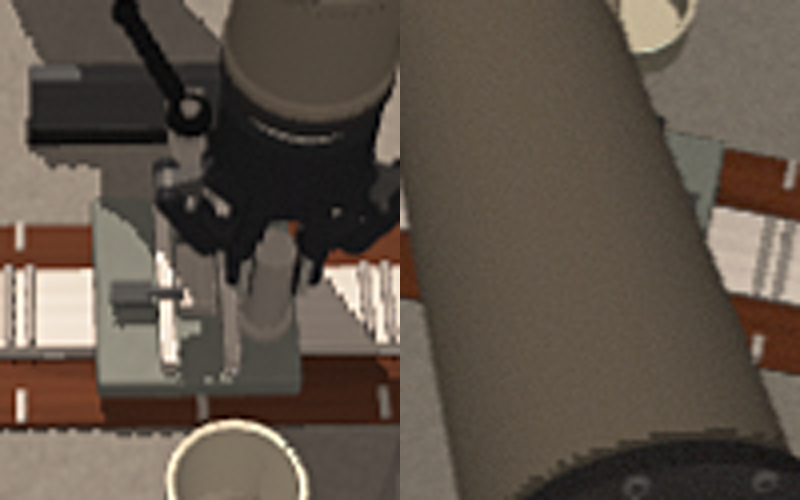

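```bash
python3 -m handwheel '[[[0.04,0,-0.068,0,0,0,0],[0.08,0,0,0,0,0,0],[0.08,0,0,0,0,0,0],[0.08,0,0,0,0,0,0],[0.08,0,0,-0.05,0,0,0],[0.08,0,0,-0.1,0,0,0],[0.02,-0.05,0,-0.1,0,0,0],[0,-0.1,0,-0.1,0,0,0]]]' >/dev/null; python3 g.py -165 -67 180
```

```text
5.5 railpos [-78.2  34. ] 185.1 shift mm [-86.1 101.6   4.3] turn [-0.003 -0.005 -0.006] F [-0.3  1.  -1. ]
```

I made a slip: row 1 carried an extra -0.068 shift, so the carriage may have been dragged. I'll check that now.

```bash
python3 -m handwheel '[[[0,-0.086,0.1,0.0,0,0,0],[0,-0.086,0.1,0.0,0,0,0],[0,-0.086,0.1,0,0,0,0],[0,-0.086,0.1,0,0,0,0]]]' | head -2; python3 g.py -165 -67 52
python3 - <<'E'
from h import *
t=[]
for n in("scene","top"):
    im=save(n,n+"3");q=proj(n,[*rw(-20,0),50]).astype(int);print(n,q)
    c=im[q[1]-62:q[1]+63,q[0]-50:q[0]+50,::-1];t.append(cv2.resize(c,(400,500),interpolation=cv2.INTER_CUBIC))
cv2.imwrite("pics/z3.png",np.hstack(t))
E
```

```text
t: 5.9
position: [480.0, 56.3, 182.8]
5.9 railpos [-168.3  -70.2] 182.8 shift mm [  3.4  -3.5 130.8] turn [ 0.002  0.001 -0.008] F [ 0.9 -0.2  0.3]
scene [320 221]
top [237 198]
```

View pics/z3.png

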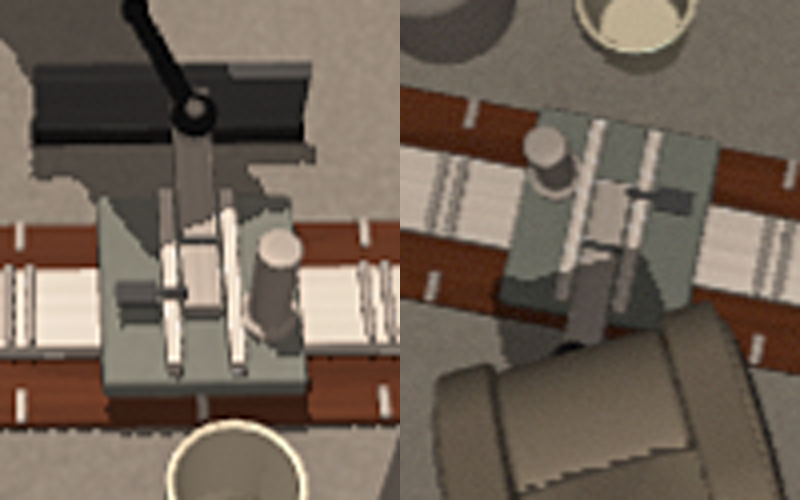

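After the slip the carriage still sits on the middle tick: its edges are at crop columns 103 and 307 (centre 205), and the tick is at 203. Next I check this numerically and get the mark distance.

Run:
```python
from h import *
for k,z,t,s in(("index",62,(237.75,198),(319.75,218.75)),("post",118,(222.75,171.75),(340,220.75)),("ptr",62,(245,184.25),(316.25,232)),("pin",84,None,(318.5,187)),("tip",84,None,(303,161)),("plateR",70,None,(278.5,175)),("plateL",70,None,(347.5,175))):
    for n,u in(("top",t),("scene",s)):
        if u: p=at_z(n,u,z);print(k,n,rf(p))
```

```text
index top [-20.7  -1.9]
index scene [-20.5  -1.4]
post top [21.  36.9]
post scene [19.3 34.9]
ptr top [ 14.6 -11.7]
ptr scene [ 13.1 -10.7]
pin scene [-90.4  -2. ]
tip scene [-164.7  -34.3]
plateR scene [-135.3  -91.4]
plateL scene [-133.6   68. ]
```

```bash
python3 -m handwheel '[[[0,0,0,0.045,0,0,0],[0,0,0,0.09,0,0,0],[0,0,-0.002,0.13,0,0,0],[0,0.01,-0.002,0.13,0,0,0],[0,0.02,-0.002,0.13,0,0,0],[0,0.03,-0.002,0.13,0,0,0],[0,0.04,-0.002,0.13,0,0,0],[0,0.04,-0.002,0.13,0,0,0]]]' | sed -n '1,4p'; python3 g.py -112 -67 52
```

```text
t: 6.8
position: [525.5, 53.9, 53.9]
ee_rot: [[0.982, -0.189, 0.004], [-0.189, -0.982, 0.001], [0.004, -0.002, -1.0]]
ft_force: [-1.2, 0.4, 0.9]
6.8 railpos [-123.2  -64.3] 53.9 shift mm [11.2  2.7  1.9] turn [-0.002 -0.004 -0.005] F [-1.2  0.4  0.9]
```

```bash
python3 -m handwheel '[[[0,0.005,0,0,0,0,0],[0,0.009,0,0,0,0,0],[0,0.009,0,0,0,0,0]]]' | sed -n '1,4p'; python3 g.py -112 -67 52
python3 - <<'E'
from h import *
t=[]
for n in("scene","top"):
    im=save(n,n+"4");q=proj(n,[*rw(-20,0),50]).astype(int)
    c=im[q[1]-62:q[1]+63,q[0]-50:q[0]+50,::-1];t.append(cv2.resize(c,(400,500),interpolation=cv2.INTER_CUBIC))
cv2.imwrite("pics/z4.png",np.hstack(t))
E
```

```text
t: 7.1
position: [532.5, 52.1, 52.9]
ee_rot: [[0.982, -0.188, 0.002], [-0.188, -0.982, 0.0], [0.002, -0.001, -1.0]]
ft_force: [-2.3, 1.4, 1.6]
7.1 railpos [-115.9  -64.8] 52.9 shift mm [4.  2.3 0.9] turn [-0.001 -0.002 -0.004] F [-2.3  1.4  1.6]
```

View pics/z4.png

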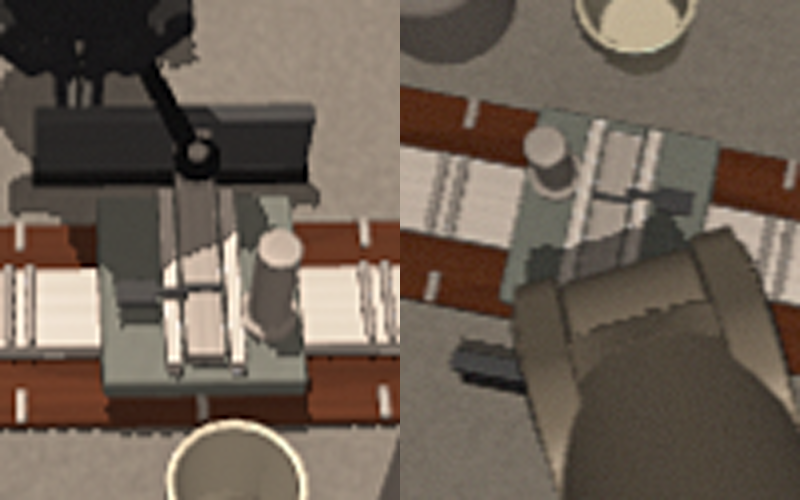

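The ridge is at scene crop (206,289) with the pointer tip at (185,293), and at top crop (608,197) with the tip at (635,194). It looks a few mm short, so I'll measure it finely with rectified darkness profiles.

```bash
cat > prof.py <<'E'
import sys;from h import *
def prof(n,im,z=62):
    g=im.min(2).astype(np.float32);xs=np.arange(-10,36,1.);ys=np.arange(-26,12,1.)
    M=np.array([[proj(n,[*(RC+x*RX+y*RY),z]) for y in ys] for x in xs],np.float32)
    return cv2.resize(cv2.remap(g,M[...,0],M[...,1],cv2.INTER_CUBIC),None,fx=10,fy=10,interpolation=cv2.INTER_CUBIC)
t=[]
for n in("scene","top"):
    f="pics/%s%s.png"%(n,sys.argv[1]);t.append(prof(n,cv2.imread(f)))
o=np.hstack(t).clip(0,255).astype(np.uint8)
for k in range(0,46,5): cv2.putText(o,str(k-10),(0,k*10+10),0,.4,255)
cv2.imwrite("pics/p%s.png"%sys.argv[1],o)
E
python3 prof.py 4
```

```text
(no output)
```

View pics/p4.png

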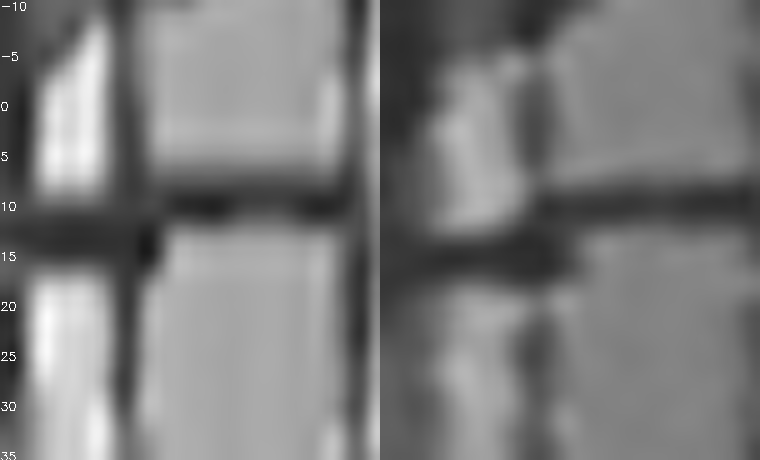

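Ridge at rail x ≈ 9.9, pointer at ≈ 14.3 (mean of both views), so it needs about 4.4 mm more.

```bash
python3 -m handwheel '[[[0,0.0025,0,0,0,0,0],[0,0.0045,0,0,0,0,0],[0,0.0045,0,0,0,0,0],[0,0.0045,0,0,0,0,0],[0,0.0045,0,0,0,0,0]]]' | sed -n '1,4p'; python3 g.py -112 -67 52
python3 - <<'E'
from h import *
for n in("scene","top"): save(n,n+"5")
E
python3 prof.py 5
```

```text
t: 7.7
position: [536.2, 51.1, 52.3]
ee_rot: [[0.982, -0.188, 0.0], [-0.188, -0.982, -0.0], [0.0, 0.0, -1.0]]
ft_force: [-1.5, 0.4, 1.3]
7.7 railpos [-112.2  -65. ] 52.3 shift mm [0.2 2.  0.3] turn [ 0.    -0.    -0.004] F [-1.5  0.4  1.3]
```

View pics/p5.png

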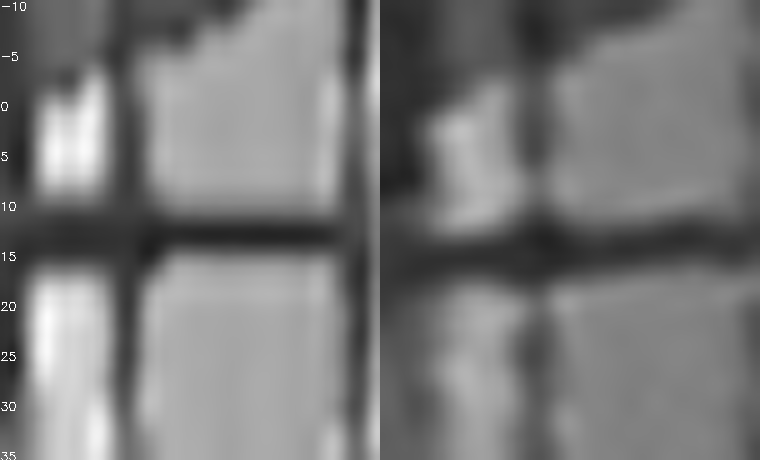

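Aligned within about 1 mm, with the lever open. Now I slide along the plate.

```bash
python3 -m handwheel '[[[0,0.0007,0,0,0,0,0],[0,0.0007,0,0,0,0,0],[0,0.0007,-0.01,0,0,0,0],[0,0.0007,-0.02,0,0,0,0],[0,0.0007,-0.03,0,0,0,0],[0,0.0007,-0.04,0,0,0,0],[0,0.0007,-0.05,0,0,0,0],[0,0.0007,-0.05,0,0,0,0]]]' | sed -n '1,4p'; python3 g.py -112 15 52
python3 - <<'E'
from h import *
for n in("scene","top"): save(n,n+"6")
E
python3 prof.py 6
python3 -c "
import cv2,numpy as np
a=cv2.imread('pics/p6.png',0);a=cv2.resize(a,(500,302));b=cv2.imread('pics/scene6.png')[130:255,255:380];b=cv2.resize(b,(300,302),interpolation=cv2.INTER_CUBIC)
cv2.imwrite('pics/q6.png',np.hstack([cv2.cvtColor(a,8),b]))"
```

```text
t: 8.6
position: [546.0, 103.1, 52.1]
ee_rot: [[0.983, -0.185, -0.0], [-0.185, -0.983, 0.002], [-0.0, -0.002, -1.0]]
ft_force: [-4.3, 3.2, -1.3]
8.6 railpos [-112.1  -12.1] 52.1 shift mm [  0.1 -27.1   0.2] turn [-0.002  0.    -0.001] F [-4.3  3.2 -1.3]
```

View pics/q6.png

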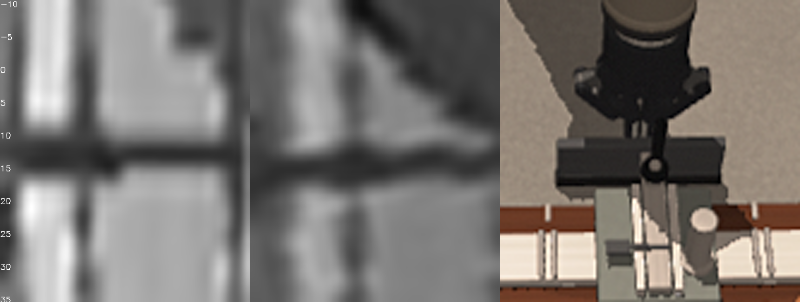

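The ridge is still on the mark and the lever is about halfway. I'll continue the slide.

```bash
python3 -m handwheel '[[[0,0.0005,-0.008,0,0,0,0],[0,0.0005,-0.016,0,0,0,0],[0,0.0005,-0.023,0,0,0,0],[0,0.0005,-0.028,0,0,0,0],[0,0.0005,-0.03,0,0,0,0],[0,0.0005,-0.03,0,0,0,0]]]' | sed -n '1,4p'; python3 g.py -112 21 52
python3 - <<'E'
from h import *
for n in("scene","top"): save(n,n+"7")
E
python3 prof.py 7
python3 -c "
import cv2,numpy as np
a=cv2.imread('pics/p7.png',0);a=cv2.resize(a,(500,302));b=cv2.imread('pics/scene7.png')[130:255,255:380];b=cv2.resize(b,(300,302),interpolation=cv2.INTER_CUBIC)
cv2.imwrite('pics/q7.png',np.hstack([cv2.cvtColor(a,8),b]))"
```

```text
t: 9.3
position: [551.8, 128.9, 52.0]
ee_rot: [[0.982, -0.189, -0.001], [-0.189, -0.982, -0.001], [-0.001, 0.001, -1.0]]
ft_force: [-4.6, -1.3, -1.7]
9.3 railpos [-111.1   14.3] 52.0 shift mm [-0.9 -6.6  0. ] turn [ 0.001  0.001 -0.005] F [-4.6 -1.3 -1.7]
```

View pics/q7.png

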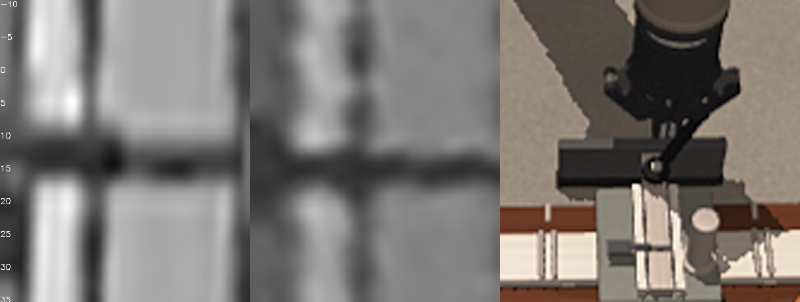

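The ridge is on the pointer and the lever is nearly closed. I have used all my picture views, so from here I measure the lever angle from the network's mask.

```bash
cat > lev.py <<'E'
from h import *
s=bot.read_state();print(round(s["t"],2),rf(s["position"]),"F rail",np.round([np.dot(s["ft_force"][:2],RX),np.dot(s["ft_force"][:2],RY)],1))
save("scene","tmp")
def fit(m,tag):
    ys,xs=np.nonzero(m)
    P=np.array([rf(at_z("scene",(x,y),80)) for x,y in zip(xs,ys)],np.float32)
    r=np.hypot(P[:,0]+57,P[:,1]+1.5);k=(r>18)&(r<100);P=P[k]
    if len(P)>9:
        vx,vy,x0,y0=cv2.fitLine(P,cv2.DIST_HUBER,0,.01,.01).ravel();b=np.arctan2(vy*np.sign(-vx),abs(vx))
        m=P.mean(0);print(tag,len(P),"fit v",round(0.5+b,3),"via pin v",round(.5+np.arctan2(m[1]+1.5,-(m[0]+57)),3))
for t in("lever","lever_tip","lever_pin"):
    for r in bot.cut_out("scene",t)[:2]:
        if r["pixels"].sum()<600: fit(r["pixels"],(t,round(r["conf"],2),int(r["pixels"].sum())))
E
python3 lev.py
python3 -m handwheel '[[[0,0,-0.002,0,0,0,0],[0,0,-0.004,0,0,0,0],[0,0,-0.004,0,0,0,0],[0,0,-0.004,0,0,0,0]]]' >/dev/null; python3 lev.py
```

```text
9.4 [-111.1   14.3] F rail [-3.9 -3.6]
('lever', 0.48, 161) 75 fit v 1.105 via pin v 1.103
('lever_tip', 0.46, 178) 85 fit v 1.123 via pin v 1.102
10.0 [-110.8   18.9] F rail [-4.5 -3. ]
('lever', 0.56, 222) 114 fit v 1.221 via pin v 1.172
('lever_tip', 0.78, 280) 161 fit v 1.217 via pin v 1.172
```

```bash
python3 -m handwheel '[[[0,0,-0.002,0,0,0,0],[0,0,-0.003,0,0,0,0],[0,0,-0.003,0,0,0,0],[0,0,-0.003,0,0,0,0]]]' >/dev/null; python3 lev.py
```

```text
10.6 [-110.8   22. ] F rail [-4.9 -3.1]
('lever', 0.75, 261) 143 fit v 1.301 via pin v 1.215
('lever_tip', 0.59, 248) 138 fit v 1.298 via pin v 1.227
```

```bash
python3 -m handwheel '[[[0,0,-0.001,0,0,0,0],[0,0,-0.002,0,0,0,0],[0,0,-0.002,0,0,0,0],[0,0,-0.002,0,0,0,0]]]' >/dev/null; python3 lev.py
python3 - <<'E'
from h import *
# ridge and pointer along rail x, carriage via shift of profile between pictures
for tag in("5","7","now"):
  for n in("scene","top"):
    im=save(n,n+"8") if tag=="now" else cv2.imread(f"pics/{n}{tag}.png")
    g=im.min(2).astype(np.float32);xs=np.arange(5,24,.25)
    def pr(y0,y1):
        M=np.array([[proj(n,[*(RC+x*RX+y*RY),62]) for y in np.arange(y0,y1,1.)] for x in xs],np.float32)
        p=cv2.remap(g,M[...,0],M[...,1],cv2.INTER_CUBIC).mean(1);w=np.clip(np.percentile(p,70)-15-p,0,None);return round((w*xs).sum()/max(w.sum(),1),2)
    print(tag,n,"ridge",pr(-7,4),"ptr",pr(-21,-15))
E
```

```text
11.2 [-110.8   23.8] F rail [-3.2 -3. ]
('lever', 0.62, 228) 117 fit v 1.332 via pin v 1.239
('lever_tip', 0.48, 253) 138 fit v 1.312 via pin v 1.237
5 scene ridge 12.8 ptr 12.95
5 top ridge 14.3 ptr 15.6
7 scene ridge 14.43 ptr 12.93
7 top ridge 15.58 ptr 15.47
now scene ridge 14.91 ptr 12.94
now top ridge 16.05 ptr 15.48
```

```bash
python3 -m handwheel '[[[0,-0.0005,-0.001,0,0,0,0],[0,-0.0005,-0.002,0,0,0,0],[0,-0.0005,-0.002,0,0,0,0],[0,-0.0005,-0.002,0,0,0,0],[0,-0.0005,-0.002,0,0,0,0]]]' >/dev/null; python3 lev.py
python3 - <<'E'
from h import *
a=cv2.imread("pics/scene3.png",0).astype(np.float32);b=cv2.cvtColor(save("scene","scene9"),7).astype(np.float32)
for nm,y0,y1,x0,x1 in(("post",212,236,332,348),("pointer",224,242,296,316),("ref",205,265,240,290)):
    A=cv2.resize(a[y0:y1,x0:x1],None,fx=8,fy=8,interpolation=2);B=cv2.resize(b[y0-4:y1+4,x0-4:x1+4],None,fx=8,fy=8,interpolation=2)
    r=cv2.minMaxLoc(cv2.matchTemplate(B,A,5));print(nm,round(r[1],2),"shift px",np.array(r[3])/8-4)
E
```

```text
12.0 [-110.9   24.7] F rail [-2.6 -6.2]
('lever', 0.69, 269) 154 fit v 1.322 via pin v 1.244
('lever_tip', 0.58, 259) 138 fit v 1.314 via pin v 1.246
post 0.75 shift px [1.125 0.125]
pointer 0.96 shift px [0.75 0.  ]
ref 0.98 shift px [0. 0.]
```

The lever is at its stop: the force rose and the angle stopped changing. I'll relax the sideways push so the carriage re-centres.

```bash
python3 -m handwheel '[[[0,0.0003,0.0015,0,0,0,0],[0,0.0003,0.003,0,0,0,0],[0,0.0003,0.003,0,0,0,0],[0,0.0003,0.003,0,0,0,0],[0,0.0003,0.003,0,0,0,0]]]' >/dev/null; python3 lev.py
python3 - <<'E'
from h import *
a=cv2.imread("pics/scene3.png",0).astype(np.float32);b=cv2.cvtColor(save("scene","scene10"),7).astype(np.float32)
for nm,y0,y1,x0,x1 in(("pointer",224,242,296,316),):
    A=cv2.resize(a[y0:y1,x0:x1],None,fx=8,fy=8,interpolation=2);B=cv2.resize(b[y0-4:y1+4,x0-4:x1+4],None,fx=8,fy=8,interpolation=2)
    r=cv2.minMaxLoc(cv2.matchTemplate(B,A,5));print(nm,round(r[1],2),"shift px",np.array(r[3])/8-4)
for n in("scene","top"):
    im=save(n,n+"11")
    g=im.min(2).astype(np.float32);xs=np.arange(5,24,.25)
    def pr(y0,y1):
        M=np.array([[proj(n,[*(RC+x*RX+y*RY),62]) for y in np.arange(y0,y1,1.)] for x in xs],np.float32)
        p=cv2.remap(g,M[...,0],M[...,1],cv2.INTER_CUBIC).mean(1);w=np.clip(np.percentile(p,70)-15-p,0,None);return round((w*xs).sum()/max(w.sum(),1),2)
    print(n,"ridge",pr(-7,4),"ptr",pr(-21,-15))
E
```

```text
12.75 [-110.8   24. ] F rail [-2.6  1.7]
('lever_tip', 0.48, 158) 62 fit v 1.331 via pin v 1.255
pointer 0.95 shift px [0.625 0.   ]
scene ridge 14.88 ptr 12.86
top ridge 16.01 ptr 15.49
```

```bash
python3 -c "
from station import bot
print(bot.finish_job())"
```

```text
the job is handed in; nothing more can be done
None
```

I handed the job in at about 13 s, but the judge's result was not shown. By my last measurements the carriage was about 1 to 2 mm from the middle station, the leg about 1 mm past its mark with the fingers still pushing it in at about 2.6 N, and the lever against its closed stop (about 1.25 rad). On releasing the post I mistakenly commanded an extra 68 mm sideways shift, but pictures afterwards showed the carriage still in the middle station.

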